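# Clear the padlock off a sprung key-box lid and hold the lid open at 45 degrees

## Robot

A 6-joint arm with a two-finger parallel gripper is mounted at the origin on the work surface. World frame = base frame: x ahead of the robot, y to its left, z up, the work surface at z = 0. Lengths are in m, angles in rad, forces in N, time in s.
With the tool pointing down it reaches from about 0.25 to 0.85 m from the base axis. Payload 12.5 kg.
Tool frame: the origin (TCP) lies on the centre line of the jaws, within the pads' length; the fingertips stand 14 mm ahead of it and the grasp point (between the pads) lies 5 mm behind it; z points along the fingers, y is the line along which they close (so a half turn about z gives the same grasp; the last joint's range is limited). The gripper opens to 93 mm and grips with 3 to 60 N. Pads are 15 mm wide; open, the fingers measure 128 mm over their backs; the gripper's body (75 mm by 188 mm) begins 65 mm behind the grasp point.
Start: joints at [1.191, 0.351, 1.652, -0, 1.139, -0.085], TCP at [0.16, 0.526, 0.233] pointing down, gripper open.
Joint ranges: [-2.75, 2.75], [-0.79, 2.1], [0.01, 2.65], [-1.57, 4.71], [0.07, 3.14], [-2.87, 2.87]. Speed limits (rad/s): [2.22, 2.22, 2.79, 3.14, 3.14, 3.14].

## Interface

Orientations are given as a rotation vector (axis times angle).
In Python, from rig import robot gives the robot as it stands.
- The arm moves only by the tool carry_out, never from a script. Its argument "rows" is a list of rows, each a list of 3 entries, a list of its own where there are three numbers: the shift along the world's x, y, z in cm, then the turn, a rotation vector about the world's x, y, z in degrees, then the gripper command: -1 is shut, 1 is fully open, values between are in proportion. In form: [[[x, y, z], [wx, wy, wz], hand], ...]. A call has 1 to 20 rows; each row is the pose to reach, as a shift and turn from the pose commanded when the call began; what a row does not reach only later rows make up. A row lasts 1/12 s, in which the tool goes at most 41.7 mm and 7.16 degrees, less where a joint would pass 70% of its speed; a pose out of reach is approached as far as the arm can. A call with a gripper value outside its range is refused whole. The fingers move at their own pace and stop on an object; "squeeze" is the grip in N (left out, the last holds). Time passes only in rows, so rows that repeat a pose let the fingers close. It gives the time, the measured TCP pose, the force, the opening and the grip force at its end, in the units of the state.
- robot.sense(): the state, without advancing time (a new reading comes with each control period).
- robot.grab_frame(name): name is "scene" or "top" or "wrist"; returns a dict with "pixels" (480x640x3 uint8, blue, green, red), "fx", "fy", "cx", "cy" (pixels), "position" and "attitude" of the camera in the world. Camera axes: x right, y up, looking along -z (the intrinsics and any distortion apply to the point x, -y, -z); pixel columns grow to the right and rows downward; lengths in m; the calibration is good to about 2 mm. A picture is of the moment at which its call begins. There is no depth.
- robot.job_done(): hands the job in; it is judged then, once.
The state is a dict: "clock": time; "joints": joint angles; "dq": joint speeds; "joint_efforts": joint torques, N m; "eef_pos": TCP position; "tool_rot": TCP orientation; "force": force on the tool from outside, world axes, zero at the start; "torque": the same for the moment, N m; "finger_gap": finger opening in m; "grip_force": force on a finger pad.
Only numpy, scipy, OpenCV 4.12 (cv2) and the standard library are available. Lean on these libraries where they do the work, as an engineer would, in place of code of your own. Each camera call takes 0.05 s, during which the arm holds its last target. There are 200 camera calls.

## Task

Take the padlock off the lid of the steel key box and set it gently down in the ceramic coin dish. Then raise the key box's sprung lid to 45 degrees open and finish while still holding it steady there in the gripper: it snaps shut if let go, and it must never be opened past 60 degrees because that strains its spring. Leave the paperweight, torch and shoehorn where they lie.

Things in the scene. Friction and masses are not known exactly. Their poses are not given: they have to be found in the camera images.
- box: Fixed stainless key box, 150 (its x) by 200 (its y) mm, 74 mm high to the top of its flat lid when shut. Origin: centre of its underside on the ledge. Its x axis points from the front (pull bar side, towards the robot) to the hinge side; z up.
- hinge (a point): Point in the middle of the lid's hinge line, fixed to the box: 75 mm along box x from the box centre, 72 mm above the ledge. The hinge line runs along box y; the point's axes are those of the box.
- lid (a joint): Lid angle in rad: 0 shut (level on the rim), grows as the front edge rises; 0.785 is 45 degrees; stop at 1.3. A spring and the lid's weight (0.25 kg) push it shut: lifting at the pull bar takes about 3.5 N when shut, 4.5 N at 45 degrees. The lid is a plate 150 by 200 by 4 mm hinged along its far edge.
- bar (a point): Centre of the lid's pull bar: round, 10 mm thick, 100 mm long, parallel to the hinge line, on an arm at each end. Lid shut: 35 mm in front of the lid's front edge (185 mm from the hinge line along -x of the box) and 102 mm above the ledge (30 above the hinge line). Swings with the lid. Pinched from above at mid-length it can turn between the pads, so the gripper may stay pointing down.
- padlock: Blue plastic padlock lying flat on the shut lid, 0.12 kg nominal. Body 44 (its x) by 40 (its y) by 22 (thick, z) mm with a round 7 mm steel shackle on its +x end; 72 mm long over all. Origin: underside, middle of the overall length; the centre of the plastic body is 14 mm from the origin along its -x. Its z is up as it lies.
- dish: Round white ceramic coin dish standing on the ledge, 136 mm across the rim, 22 mm high, inner floor 6 mm above its underside and about 106 mm across, sides flaring to 126 mm inside the rim; 0.4 kg, loose. Origin: centre of its underside.
- paperweight: Bystander: round greenish glass paperweight, 74 mm across, 45 mm high. Origin: centre of its underside. It and the dish may be on either side of the box.
- torch: Bystander: black plastic torch lying on the ledge, 155 mm long, 36 mm high, square head at its +x end. Origin: underside, near its middle.
- shoehorn: Bystander: folded aluminium shoehorn lying flat, 115 mm long, 34 mm wide, 12 mm high. Origin: underside, at its fold; it reaches along its -x.
Not all that is in view belongs to the job. Several things have the shape of the padlock; the one meant has the colours described above. Several things have the shape of the dish; the one meant has the colours described above.

How it is judged:
By the outcome, as a careful person would: the job done as asked, in the order asked, and still so for the second after the job is handed in, while the arm keeps its last pose, push and grip.
It also fails if it takes over 56 s, if anything falls off the work surface, if the arm or the gripper's body presses on something with over 40 N, if the wrist force passes 120 N, or if a joint passes its speed limit or range.

## Working session

There is one attempt and no reset: what is moved stays moved. The work goes in short steps, Python scripts to look and compute and a tool call to move; the robot and the scene stay as the last step left them, time stands still between calls to the robot, and variables do not carry over. Pictures are saved under pics/ and viewed, at most 10 in all, crops included, and the job is handed in when it is done.

Besides the shell and the picture viewer there is one more tool, called after "Call:" as a command line: name --argument value ..., lists and objects as JSON in quotes. carry_out: Moves the arm, as the interface text tells. Its arguments: {"type":"object","properties":{"rows":{"type":"array","items":{"type":"array"}},"squeeze":{"type":"number"}},"required":["rows"]}

```bash
mkdir -p pics
cat > h.py <<'E'
import numpy as np,cv2
from scipy.spatial.transform import Rotation as R
from rig import robot
def rot(a):
    a=np.array(a,float)
    return a if a.shape==(3,3) else (R.from_rotvec(a).as_matrix() if a.size==3 else R.from_quat(a).as_matrix())
def snap(n,f):
    d=robot.grab_frame(n); cv2.imwrite(f'pics/{f}.png',d['pixels']); return d
def ray(d,u,v,z):
    A=rot(d['attitude']);p=np.array(d['position'])
    r=A@np.array([(u-d['cx'])/d['fx'],-(v-d['cy'])/d['fy'],-1])
    return p+r*(z-p[2])/r[2]
def proj(d,P):
    q=rot(d['attitude']).T@(np.array(P)-np.array(d['position']))
    return d['cx']-d['fx']*q[0]/q[2], d['cy']+d['fy']*q[1]/q[2]
E
python3 - <<'E'
from h import *
import pickle
for n in ('scene','top'):
    d=snap(n,n+'0');pickle.dump(d,open(n+'.pkl','wb'));print({k:v for k,v in d.items() if k!='pixels'})
print(robot.sense())
E
```

```text
{'fx': 505.26366804905064, 'fy': 505.26366804905064, 'cx': 325.2572798220884, 'cy': 233.91748213584683, 'position': array([ 1.12835464, -0.53253039,  0.92138128]), 'attitude': array([0.73631609, 0.35905578, 0.83922921])}
{'fx': 439.88018285559656, 'fy': 439.88018285559656, 'cx': 311.43439949594693, 'cy': 238.68965763761827, 'position': array([0.32326193, 0.00215227, 1.04427492]), 'attitude': array([ 0.10148261, -0.12163203, -1.56871373])}
{'clock': 0.1, 'joints': array([ 1.19138839e+00,  3.51171986e-01,  1.65235495e+00,  2.75823224e-05,
        1.13908337e+00, -8.45783119e-02]), 'dq': array([-0.00176727, -0.00147522, -0.00228249,  0.00138828, -0.00288894,
       -0.00220666]), 'joint_efforts': array([ 1.26254425e-03, -4.98021340e+01, -2.85706633e+01,  7.01248110e-02,
        2.38416495e-02, -1.14561872e-04]), 'eef_pos': array([0.15966755, 0.52601167, 0.23216288]), 'tool_rot': array([-4.61421714e-01, -3.10726066e+00,  1.54653816e-03]), 'force': array([ 0.36988489, -0.44854323,  0.18343635]), 'torque': array([-0.00784801,  0.05471668,  0.07012219]), 'grip_force': 0.0, 'finger_gap': 0.09298817991214381}
```

View pics/top0.png

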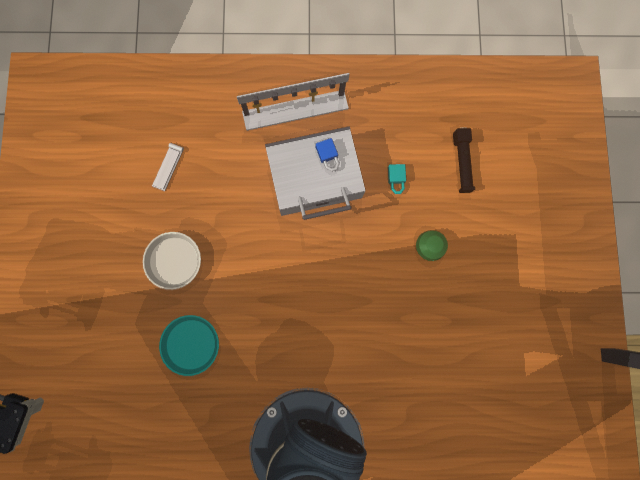

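View pics/scene0.png

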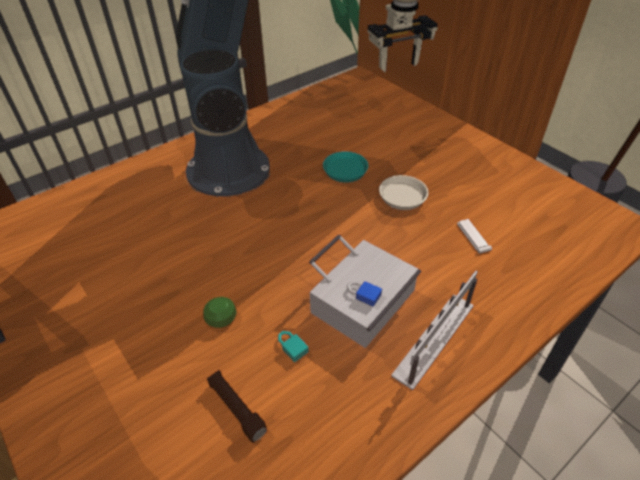

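The top view shows the lid with corners near (266,146), (350,129), (364,188), (281,212), and the pull bar near (327,212). The blue padlock is at (327,152) with its shackle towards the bar, and the white dish at (172,261). The teal padlock and teal dish are decoys. I'll enlarge the box.

Run:
```python
from h import *
import pickle
d=pickle.load(open('top.pkl','rb'));im=d['pixels']
c=cv2.resize(im[120:225,255:375],None,fx=5.5,fy=5.5,interpolation=cv2.INTER_CUBIC);cv2.imwrite('pics/c.png',c)
for n,p,z in [('TL',(266,146),.074),('TR',(350,129),.074),('BR',(364,188),.074),('BL',(281,212),.074),('barL',(303,217),.102),('barR',(351,207),.102)]:
    print(n,ray(d,*p,z).round(4))
def cen(m):
    k,l,s,c=cv2.connectedComponentsWithStats(m.astype('uint8'));i=1+s[1:,4].argmax();return c[i],s[i],np.argwhere(l==i)[:,::-1]
hsv=cv2.cvtColor(im,cv2.COLOR_BGR2HSV)
m=(hsv[...,0]>108)&(hsv[...,0]<130)&(hsv[...,1]>150);m[:, :300]=0;m[:,350:]=0;m[:130]=0;m[180:]=0
c0,s,pt=cen(m);print('body',c0,s,ray(d,*c0,.094).round(4))
r=cv2.minAreaRect(pt.astype('float32'));print(r,[ray(d,*q,.09)[:2].round(4) for q in cv2.boxPoints(r)])
m=(hsv[...,1]<70)&(hsv[...,2]>110);m[:, :135]=0;m[:,210:]=0;m[:225]=0;m[300:]=0
c0,s,pt=cen(m);(e,ax,_)=cv2.fitEllipse(cv2.convexHull(pt.astype('int32')));print('dish',c0,s,e,ax,ray(d,*e,.022).round(4),'diam',ax[0]*1.02/440)
```

```text
TL [0.6769 0.0934 0.074 ]
TR [ 0.7184 -0.1001  0.074 ]
BR [ 0.5782 -0.1299  0.074 ]
BL [0.5226 0.0578 0.074 ]
barL [0.5058 0.0082 0.102 ]
barR [ 0.5281 -0.0968  0.102 ]
body [325.93670886 149.33860759] [316 139  22  23 316] [ 0.6621 -0.0431  0.094 ]
((325.935546875, 149.3324737548828), (18.23613739013672, 17.589975357055664), 68.96248626708984) [array([ 0.6761, -0.0174]), array([ 0.6911, -0.0547]), array([ 0.6511, -0.0692]), array([ 0.6362, -0.032 ])]
dish [171.32142857 260.21428571] [ 143  232   58   57 2604] (171.24205017089844, 260.2099304199219) (56.02615737915039, 58.84032440185547) [0.4189 0.3145 0.022 ] diam 0.12987881937893955
```

View pics/c.png

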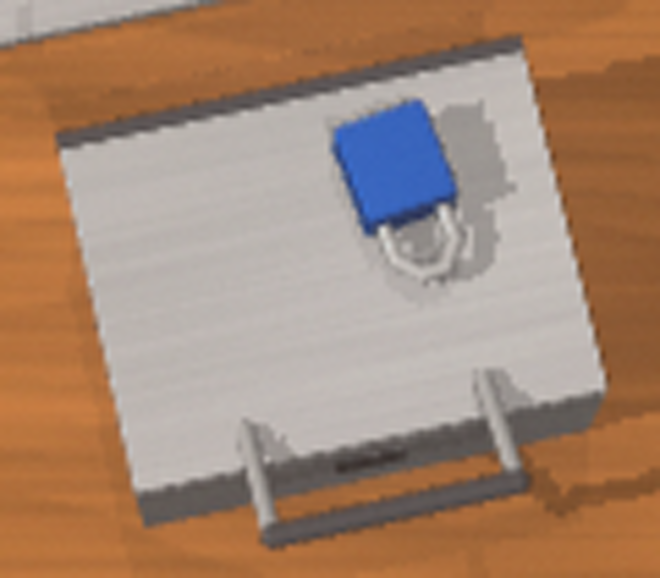

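The crop shows the lid top corners at (60,145), (522,50), (605,390) and (140,490). The bar ends are at (265,530) and (525,480), the padlock body top is centred at (394,162), and the shackle tip is at (432,278).

Run:
```python
from h import *
import pickle
from scipy.optimize import least_squares
d=pickle.load(open('top.pkl','rb'))
f=lambda c:((c[0]+.5)/5.5-.5+255,(c[1]+.5)/5.5-.5+120)
L=[((75,100,74),(60,145)),((75,-100,74),(522,50)),((-75,-100,74),(605,390)),((-75,100,74),(140,490)),((-110,50,102),(265,530)),((-110,-50,102),(525,480))]
def w(p,q): 
    c,s=np.cos(p[2]),np.sin(p[2]);q=np.array(q)/1e3
    return [p[0]+c*q[0]-s*q[1],p[1]+s*q[0]+c*q[1],q[2]]
F=lambda p:np.ravel([np.subtract(proj(d,w(p,q)),f(c)) for q,c in L])
s=least_squares(F,[.62,-.02,-.2]);p=s.x;print('box',p,np.degrees(p[2]),s.fun.round(1))
print('bar',w(p,(-110,0,102)),'hinge',w(p,(75,0,72)))
b=ray(d,*f((394,162)),.096);sh=ray(d,*f((432,278)),.088);print('body',b,'shackle',sh,np.degrees(np.arctan2(*(sh-b)[1::-1])))
for a in [((333,140),(420,100)),((370,225),(455,195)),((333,140),(370,225)),((420,100),(455,195))]:
    u,v=[ray(d,*f(x),.096)[:2] for x in a];print(np.degrees(np.arctan2(*(v-u)[::-1])),np.linalg.norm(v-u))
A=rot(robot.sense()['tool_rot']);print('tool',A.round(3))
```

```text
box [ 0.62502547 -0.01900935  0.21808624] 12.4954208854217 [-0.1  0.1  0.6 -0.3  0.7 -0.4 -1.1 -0.   1.2  0.6 -1.4 -0. ]
bar [np.float64(0.5176310060729697), np.float64(-0.04280912683120131), np.float64(0.102)] hinge [np.float64(0.6982489669413877), np.float64(-0.0027822332253436104), np.float64(0.072)]
body [ 0.6621096  -0.04370406  0.096     ] shackle [ 0.61568378 -0.05930902  0.088     ] -161.42112413958054
-64.30266969890103 0.039614626920817304
-69.82330772190615 0.03697304308291546
-157.43892542799637 0.03892926050000145
-160.94776950756318 0.042714878694947805
tool [[-0.957  0.291 -0.   ]
 [ 0.291  0.957 -0.001]
 [ 0.    -0.001 -1.   ]]
```

Box yaw is 12.5°. The padlock body is at (0.662, -0.044) with its long axis at about 19°. I'll move above it with the jaws across the 40 mm width.

Call:
carry_out --rows '[[[2,-2,0],[0,0,3],0.6],[[5,-5.5,0],[0,0,6],0.6],[[8,-9,-0.5],[0,0,9],0.6],[[11,-12,-1],[0,0,11],0.6],[[14,-15.5,-1.5],[0,0,13],0.6],[[17,-19,-2],[0,0,15],0.6],[[20,-22,-2],[0,0,17],0.6],[[22.5,-25.5,-2],[0,0,19],0.6],[[25,-28.5,-2],[0,0,21],0.6],[[28,-31.5,-2],[0,0,23],0.6],[[30.5,-34.5,-2],[0,0,25],0.6],[[33,-37.5,-2],[0,0,27],0.6],[[35.5,-40.5,-2],[0,0,29],0.6],[[38,-43.5,-2],[0,0,31],0.6],[[40.5,-46.5,-2],[0,0,33],0.6],[[43,-49.5,-2],[0,0,34],0.6],[[45.5,-52,-2],[0,0,35],0.6],[[47.5,-54.5,-2],[0,0,36],0.6],[[49.2,-56,-2],[0,0,36],0.6],[[50.2,-57,-2],[0,0,36],0.6]]'

```text
clock: 1.77
eef_pos: [0.6629, -0.0459, 0.2118]
tool_rot: [0.519, -3.098, 0.0]
force: [-0.1, -0.3, 0.2]
finger_gap: 0.0743
grip_force: 0.0
```

Run:
```python
from h import *
d=snap('wrist','w1');s=robot.sense();A=rot(s['tool_rot'])
print(s['clock'],s['eef_pos'],A.round(3),s['force'])
print(d['position'],d['attitude'],d['fx'])
print([np.round(proj(d,P)) for P in [(.6621,-.0437,.096),(.6157,-.0593,.085)]])
hsv=cv2.cvtColor(d['pixels'],cv2.COLOR_BGR2HSV)
m=((hsv[...,0]>105)&(hsv[...,0]<130)&(hsv[...,1]>150)&(hsv[...,2]>60)).astype('uint8')
k,l,st,c=cv2.connectedComponentsWithStats(m);i=1+st[1:,4].argmax();print(st[i],c[i])
r=cv2.minAreaRect(np.argwhere(l==i)[:,::-1].astype('float32'));print([ray(d,*q,.096)[:2].round(4) for q in cv2.boxPoints(r)],ray(d,*r[0],.096))
```

```text
1.8167 [ 0.66359075 -0.04684738  0.21171852] [[-0.946 -0.325 -0.   ]
 [-0.325  0.946 -0.   ]
 [ 0.    -0.    -1.   ]] [-1.15398998 -2.22427094 -0.38407291]
[ 0.59467841 -0.07025185  0.36321034] [-0.17968073 -0.25142993  1.88975359] 381.16271666555355
[array([326., 244.]), array([327., 174.])]
[ 297  213   53   58 2918] [323.62234407 242.01267992]
[array([ 0.6474, -0.0708]), array([ 0.6354, -0.0358]), array([ 0.6755, -0.0211]), array([ 0.6881, -0.0575])] [ 0.66118098 -0.04644701  0.096     ]
```

View pics/w1.png

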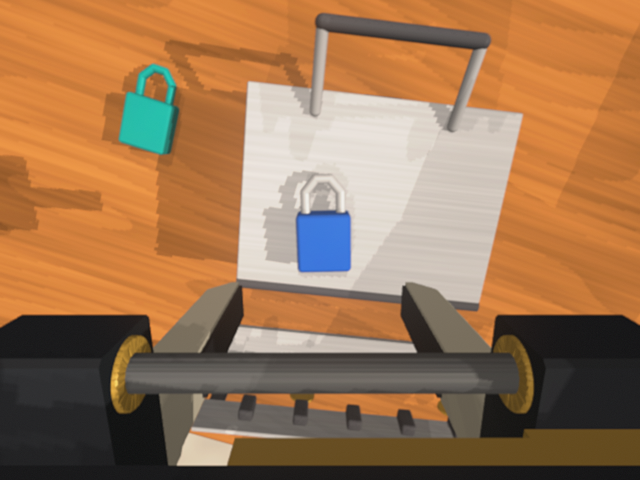

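The wrist view shows the blue body at (324,242), aligned with the jaws and centred between the fingers. I'll descend and close.

Call:
carry_out --rows '[[[0,-0.1,-1],[0,0,0],0.6],[[0,-0.1,-3],[0,0,0],0.6],[[0,-0.1,-5],[0,0,0],0.6],[[0,-0.1,-7],[0,0,0],0.6],[[0,-0.1,-9],[0,0,0],0.5],[[0,-0.1,-10.5],[0,0,0],0.4],[[0,-0.1,-11.5],[0,0,0],0.3],[[0,-0.1,-12],[0,0,0],0.2],[[0,-0.1,-12.2],[0,0,0],0.1],[[0,-0.1,-12.2],[0,0,0],0],[[0,-0.1,-12.2],[0,0,0],-0.3],[[0,-0.1,-12.2],[0,0,0],-0.5],[[0,-0.1,-12.2],[0,0,0],-1],[[0,-0.1,-12.2],[0,0,0],-1],[[0,-0.1,-12.2],[0,0,0],-1],[[0,-0.1,-12.2],[0,0,0],-1],[[0,-0.1,-12.2],[0,0,0],-1],[[0,-0.1,-12.2],[0,0,0],-1]]' --squeeze 15

```text
clock: 3.32
eef_pos: [0.6622, -0.0447, 0.0915]
tool_rot: [-0.521, 3.097, -0.0]
force: [-1.5, 0.4, 6.1]
finger_gap: 0.0401
grip_force: 15.0
```

Call:
carry_out --rows '[[[0,0,0.5],[0,0,0],-1],[[0,0,2],[0,0,0],-1],[[0,0,4],[0,0,0],-1],[[0,0,6],[0,0,0],-1],[[-1,1.5,8],[0,0,0],-1],[[-2.5,4,9],[0,0,0],-1],[[-4.5,7,9],[0,0,0],-1],[[-6.5,10,9],[0,0,0],-1],[[-8.5,13,9],[0,0,0],-1],[[-10.5,16,9],[0,0,0],-1],[[-12.5,19,9],[0,0,0],-1],[[-14.5,22,9],[0,0,0],-1],[[-16.5,25,9],[0,0,0],-1],[[-18.5,28,9],[0,0,0],-1],[[-20,31,9],[0,0,0],-1],[[-21.5,33.5,9],[0,0,0],-1],[[-22.7,35.2,9],[0,0,0],-1],[[-23.2,36,9],[0,0,0],-1],[[-23.4,36.3,9],[0,0,0],-1],[[-23.4,36.3,9],[0,0,0],-1]]'

```text
clock: 4.98
eef_pos: [0.4278, 0.3182, 0.1807]
tool_rot: [-0.522, 3.098, -0.0]
force: [-0.2, -0.2, -0.9]
finger_gap: 0.0402
grip_force: 14.9
```

Run:
```python
from h import *
d=snap('wrist','w2');s=robot.sense()
print(s['clock'],s['eef_pos'],s['force'],s['finger_gap'])
for P in [(.4189,.3145,.022),(.4189,.3145,.006)]: print(np.round(proj(d,P)))
```

```text
5.0333 [0.42820637 0.3177386  0.18066592] [-0.97513053  0.77039488 -0.95307607] 0.03979517676864123
[322. 219.]
[322. 215.]
```

View pics/w2.png

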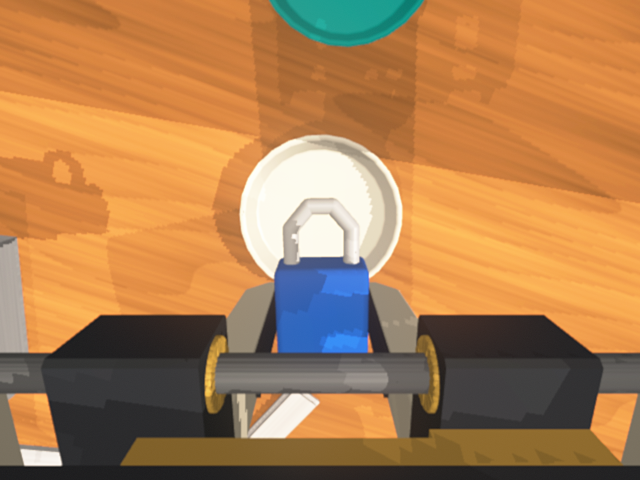

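The dish rim spans columns 240–402 with its centre near (321,213), about 5 mm further along the shackle direction than predicted. I'll shift a little and lower.

Call:
carry_out --rows '[[[-0.1,0,-1],[0,0,0],-1],[[-0.2,0,-3],[0,0,0],-1],[[-0.3,-0.1,-5],[0,0,0],-1],[[-0.3,-0.1,-7],[0,0,0],-1],[[-0.3,-0.1,-9],[0,0,0],-1],[[-0.3,-0.1,-11],[0,0,0],-1],[[-0.3,-0.1,-12.5],[0,0,0],-1],[[-0.3,-0.1,-13.5],[0,0,0],-1],[[-0.3,-0.1,-14.3],[0,0,0],-1],[[-0.3,-0.1,-14.8],[0,0,0],-1],[[-0.3,-0.1,-15.2],[0,0,0],-1],[[-0.3,-0.1,-15.2],[0,0,0],-1],[[-0.3,-0.1,-15.2],[0,0,0],-1]]'

```text
clock: 6.12
eef_pos: [0.425, 0.3174, 0.029]
tool_rot: [-0.521, 3.097, 0.0]
force: [-0.2, -0.2, -1.2]
finger_gap: 0.0403
grip_force: 14.9
```

Call:
carry_out --rows '[[[0,0,-0.1],[0,0,0],-1],[[0,0,-0.2],[0,0,0],-1],[[0,0,-0.3],[0,0,0],-1],[[0,0,-0.4],[0,0,0],-1],[[0,0,-0.4],[0,0,0],-1],[[0,0,-0.4],[0,0,0],-1]]'

```text
clock: 6.62
eef_pos: [0.4248, 0.3173, 0.0246]
tool_rot: [0.522, -3.098, 0.0]
force: [-0.6, 0.0, -1.3]
finger_gap: 0.04
grip_force: 14.9
```

Call:
carry_out --rows '[[[0,0,-0.05],[0,0,0],-1],[[0,0,-0.1],[0,0,0],-1],[[0,0,-0.1],[0,0,0],-1],[[0,0,-0.1],[0,0,0],-1]]'

```text
clock: 6.95
eef_pos: [0.4248, 0.3173, 0.0236]
tool_rot: [0.521, -3.098, -0.0]
force: [0.1, 0.8, -0.8]
finger_gap: 0.0399
grip_force: 14.9
```

Call:
carry_out --rows '[[[0,0,-0.05],[0,0,0],-1],[[0,0,-0.1],[0,0,0],-1],[[0,0,-0.1],[0,0,0],-1],[[0,0,-0.1],[0,0,0],-1]]'

```text
clock: 7.28
eef_pos: [0.4248, 0.3173, 0.0235]
tool_rot: [-0.522, 3.098, -0.0]
force: [-3.8, -1.6, 13.3]
finger_gap: 0.0398
grip_force: 15.0
```

Contact came at the expected height, 13 N. I'll back off 1 mm, release and rise.

Call:
carry_out --rows '[[[0,0,0.1],[0,0,0],-1],[[0,0,0.1],[0,0,0],-0.1],[[0,0,0.1],[0,0,0],0],[[0,0,0.1],[0,0,0],0.08],[[0,0,0.1],[0,0,0],0.08],[[0,0,0.1],[0,0,0],0.08],[[0,0,0.5],[0,0,0],0.08],[[0,0,1.5],[0,0,0],0.08],[[0,0,3],[0,0,0],0.08],[[0,0,5],[0,0,0],0.08],[[0,0,8],[0,0,0],0.08],[[0,0,11],[0,0,0],0.08],[[0,0,14],[0,0,0],0.08],[[0,0,16],[0,0,0],0.08],[[0,0,16.5],[0,0,0],0.08],[[0,0,16.5],[0,0,0],0.08]]'

```text
clock: 8.62
eef_pos: [0.4253, 0.3176, 0.1895]
tool_rot: [-0.521, 3.095, 0.002]
force: [-0.0, -0.8, -0.6]
finger_gap: 0.0502
grip_force: 0.0
```

Run:
```python
from h import *
d=snap('wrist','w3');s=robot.sense();print(s['clock'],s['eef_pos'],s['force'],s['finger_gap'])
```

```text
8.6667 [0.42465878 0.3172193  0.18787275] [-0.01726732 -0.41019272 -0.4073613 ] 0.0501074678648011
```

View pics/w3.png

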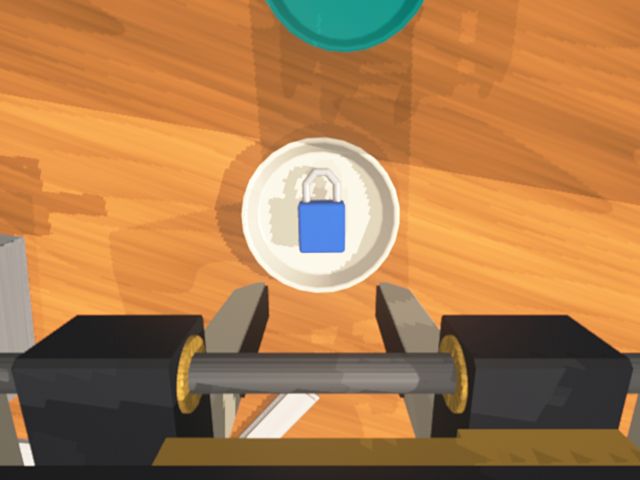

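The padlock lies flat in the middle of the white dish, body at (322,226) and rim centre at (320,215). Next is the pull bar.

Call:
carry_out --rows '[[[0.3,-1,0],[0,0,-5],0],[[0.8,-3,0],[0,0,-10],0],[[1.3,-5,0],[0,0,-16],-0.1],[[1.8,-7,0],[0,0,-22],-0.14],[[2.4,-9.3,0],[0,0,-28],-0.14],[[3,-11.6,0],[0,0,-34],-0.14],[[3.6,-14,0],[0,0,-40],-0.14],[[4.2,-16.3,0],[0,0,-46],-0.14],[[4.8,-18.6,0],[0,0,-52],-0.14],[[5.4,-21,0],[0,0,-58],-0.14],[[6,-23.3,0],[0,0,-64],-0.14],[[6.6,-25.6,0],[0,0,-70],-0.14],[[7.2,-28,0],[0,0,-76],-0.14],[[7.8,-30.3,0],[0,0,-82],-0.14],[[8.4,-32.6,0],[0,0,-87],-0.14],[[8.9,-34.5,0],[0,0,-92],-0.14],[[9.2,-35.6,0],[0,0,-95],-0.14],[[9.3,-36,0],[0,0,-96.5],-0.14],[[9.3,-36,0],[0,0,-96.5],-0.14],[[9.3,-36,0],[0,0,-96.5],-0.14]]'

```text
clock: 10.33
eef_pos: [0.5172, -0.0423, 0.1868]
tool_rot: [-1.961, -2.452, 0.001]
force: [-0.2, 0.5, -0.6]
finger_gap: 0.0399
grip_force: 0.0
```

Run:
```python
from h import *
import pickle
d=snap('wrist','w4');pickle.dump(d,open('w4.pkl','wb'));s=robot.sense();print(s['clock'],s['eef_pos'],rot(s['tool_rot']).round(3),s['finger_gap'],s['joints'])
b=np.array([.5176,-.0428,.102]);y=np.array([-np.sin(.218),np.cos(.218),0])
print([np.round(proj(d,P)) for P in (b+.05*y,b,b-.05*y)])
```

```text
10.3833 [ 0.51730312 -0.04201008  0.18703879] [[-0.22   0.975 -0.001]
 [ 0.975  0.22   0.   ]
 [ 0.001 -0.001 -1.   ]] 0.03993375296638238 [-1.70804291e-01  3.49912266e-01  1.77756400e+00  1.33212613e-04
  1.01537388e+00 -3.92981136e-01]
[array([322., 178.]), array([322., 256.]), array([322., 326.])]
```

View pics/w4.png

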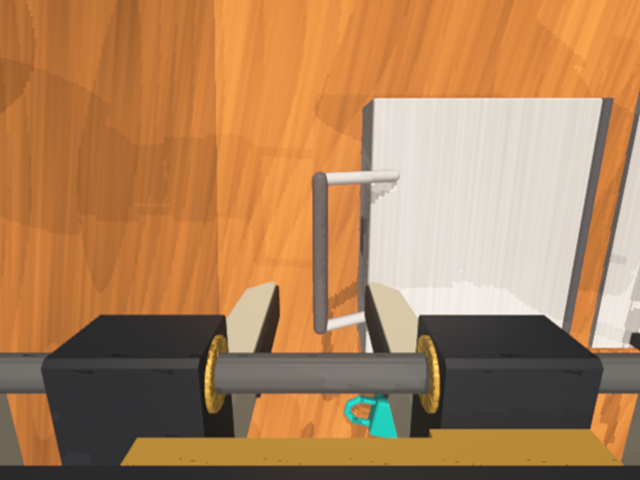

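The bar runs from (320,178) to (320,328), matching the prediction within 2 px and centred between the fingers. I'll descend and pinch.

Call:
carry_out --rows '[[[0,0,-1],[0,0,0],-0.14],[[0,0,-3],[0,0,0],-0.14],[[0,0,-5],[0,0,0],-0.14],[[0,0,-6.5],[0,0,0],-0.14],[[0,0,-7.7],[0,0,0],-0.14],[[0,0,-8.5],[0,0,0],-0.14],[[0,0,-8.9],[0,0,0],-0.14],[[0,0,-9],[0,0,0],-0.3],[[0,0,-9],[0,0,0],-0.5],[[0,0,-9],[0,0,0],-0.7],[[0,0,-9],[0,0,0],-1],[[0,0,-9],[0,0,0],-1],[[0,0,-9],[0,0,0],-1],[[0,0,-9],[0,0,0],-1],[[0,0,-9],[0,0,0],-1]]' --squeeze 30

```text
clock: 11.63
eef_pos: [0.5161, -0.0431, 0.0977]
tool_rot: [-1.962, -2.45, 0.004]
force: [-9.1, -4.2, 5.8]
finger_gap: 0.0089
grip_force: 30.0
```

Run:
```python
import numpy as np
from rig import robot
print(robot.sense()['eef_pos'],robot.sense()['force'])
r=np.hypot(185,30);a0=np.arctan2(30,185)
for t in [2,4,7,10,14,18,22,26,30,33,36,39,41,43,44,45]:
    a=a0+np.radians(t);dx=185-r*np.cos(a);dz=r*np.sin(a)-30
    print(t,np.round([dx*np.cos(.218)/10,dx*np.sin(.218)/10,dz/10],2))
```

```text
[ 0.51609344 -0.04309518  0.09770655] [-9.07804063 -4.2140903   5.75136118]
2 [0.11 0.03 0.64]
4 [0.25 0.06 1.28]
7 [0.49 0.11 2.23]
10 [0.78 0.17 3.17]
14 [1.25 0.28 4.39]
18 [1.79 0.4  5.57]
22 [2.41 0.53 6.71]
26 [3.11 0.69 7.81]
30 [3.88 0.86 8.85]
33 [4.51 1.   9.59]
36 [ 5.17  1.15 10.3 ]
39 [ 5.87  1.3  10.97]
41 [ 6.35  1.41 11.4 ]
43 [ 6.85  1.52 11.81]
44 [ 7.1   1.57 12.01]
45 [ 7.36  1.63 12.2 ]
```

Call:
carry_out --rows '[[[-0.1,0,0.2],[0,0,0],-1],[[0,0,0.6],[0,0,0],-1],[[0.1,0.05,1.3],[0,0,0],-1],[[0.25,0.1,1.8],[0,0,0],-1],[[0.4,0.1,2.2],[0,0,0],-1],[[0.55,0.15,2.8],[0,0,0],-1],[[0.65,0.15,3.1],[0,0,0],-1],[[0.68,0.17,3.2],[0,0,0],-1],[[0.68,0.17,3.2],[0,0,0],-1]]'

```text
clock: 12.38
eef_pos: [0.5238, -0.0413, 0.1301]
tool_rot: [-1.963, -2.451, 0.003]
force: [-5.5, -6.2, -2.5]
finger_gap: 0.0091
grip_force: 30.0
```

Call:
carry_out --rows '[[[0.2,0.05,0.5],[0,0,0],-1],[[0.45,0.1,1.2],[0,0,0],-1],[[0.75,0.15,1.8],[0,0,0],-1],[[1,0.2,2.4],[0,0,0],-1],[[1.3,0.3,3],[0,0,0],-1],[[1.6,0.35,3.5],[0,0,0],-1],[[1.95,0.45,4.1],[0,0,0],-1],[[2.3,0.5,4.6],[0,0,0],-1],[[2.7,0.6,5.2],[0,0,0],-1],[[3.1,0.7,5.7],[0,0,0],-1],[[3.4,0.75,6.05],[0,0,0],-1],[[3.7,0.8,6.4],[0,0,0],-1],[[3.7,0.8,6.4],[0,0,0],-1]]'

```text
clock: 13.47
eef_pos: [0.5598, -0.0333, 0.195]
tool_rot: [-1.961, -2.449, 0.006]
force: [-17.9, -5.2, 10.4]
finger_gap: 0.0092
grip_force: 30.0
```

Call:
carry_out --rows '[[[0.1,0.05,0.45],[0,0,0],-1],[[0.4,0.1,0.8],[0,0,0],-1],[[0.75,0.15,1.15],[0,0,0],-1],[[1.1,0.2,1.45],[0,0,0],-1],[[1.5,0.3,1.8],[0,0,0],-1],[[1.9,0.4,2.1],[0,0,0],-1],[[2.3,0.5,2.4],[0,0,0],-1],[[2.6,0.55,2.6],[0,0,0],-1],[[2.75,0.6,2.7],[0,0,0],-1],[[2.75,0.6,2.7],[0,0,0],-1],[[2.75,0.6,2.7],[0,0,0],-1]]'

```text
clock: 14.38
eef_pos: [0.5879, -0.027, 0.2223]
tool_rot: [-1.962, -2.45, 0.004]
force: [-16.3, -1.6, 13.3]
finger_gap: 0.009
grip_force: 30.0
```

Run:
```python
from h import *
d=snap('scene','s5');s=robot.sense();e=s['eef_pos'];print(s['clock'],e,s['force'],s['finger_gap'],s['grip_force'])
# lid angle from bar direction about the hinge, with start calibrated to the pinch
u=np.array([np.cos(.218),np.sin(.218)])
dx=(e[:2]-np.array([.5161,-.0431]))@u;dz=e[2]-.0977
print(np.degrees(np.arctan2(.03+dz,.185-dx)-np.arctan2(.03,.185)),np.hypot(.03+dz,.185-dx))
crop=d['pixels'][150:400,230:500];cv2.imwrite('pics/s5c.png',cv2.resize(crop,None,fx=2.3,fy=2.3,interpolation=cv2.INTER_CUBIC))
```

```text
14.4333 [ 0.5878543  -0.02702184  0.22232476] [-17.04104988  -1.51239589  13.06835646] 0.009146389178734761 29.999376833438873
45.00171112419838 0.19061382384111428
```

View pics/s5c.png

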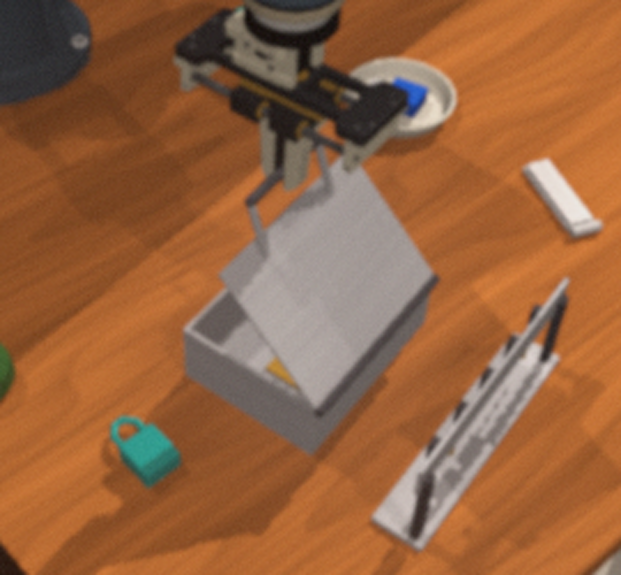

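The scene view shows the lid about half open, held by the bar, with front corners at (220,275) and (345,165) and hinge corners at (320,412) and (437,280). The padlock is still in the dish. I'll check the angle from those corners.

Run:
```python
from h import *
from scipy.optimize import least_squares
import pickle
d=pickle.load(open('scene.pkl','rb'))
f=lambda c:((c[0]+.5)/2.3-.5+230,(c[1]+.5)/2.3-.5+150)
u=np.array([np.cos(.218),np.sin(.218),0]);v=np.array([-u[1],u[0],0]);z=np.array([0,0,1.])
h=np.array([.6982,-.0028,.072])
L=[(-150,-100,(220,275)),(-150,100,(345,162)),(0,-100,(320,412)),(0,100,(437,280))]
def F(p):
    t=p[0]; return np.ravel([np.subtract(proj(d,h+p[1]*u+p[2]*v+(y/1e3)*v+a/1e3*(np.cos(t)*u-np.sin(t)*z)+.002*(np.sin(t)*u+np.cos(t)*z)),f(c)) for a,y,c in L])
s=least_squares(F,[.8,0,0]);print(np.degrees(s.x[0]),s.x[1:],s.fun.round(1))
E=np.array([[.5161,-.0431,.0977],[.5238,-.0413,.1301],[.5598,-.0333,.195],[.5879,-.0270,.2223]])
q=np.c_[(E-E[0])@u,E[:,2]-.0977]
G=lambda c:np.r_[np.hypot(*(q-c[:2]).T)-.1874]*1e3
s=least_squares(G,[.185,-.03]);print(s.x,s.fun);w=q[-1]-s.x;w0=q[0]-s.x
print(np.degrees(np.arctan2(w[1],-w[0])-np.arctan2(w0[1],-w0[0])))
```

```text
39.848599100836275 [0.00190568 0.00023648] [-1.7  2.   0.9 -3.   0.1  0.8  0.9 -0.8]
[ 0.18585619 -0.02572116] [ 0.2275571  -0.19967286 -0.22302011  0.22139142]
45.365010673891234
```

Run:
```python
from h import *
import pickle
d=robot.grab_frame('scene')
u=np.array([np.cos(.218),np.sin(.218),0]);v=np.array([-u[1],u[0],0]);z=np.array([0,0,1.])
h=np.array([.6982,-.0028,.072]);b=h-.075*u-.072*z
k=5;im=cv2.resize(d['pixels'][210:330,305:425],None,fx=k,fy=k,interpolation=cv2.INTER_CUBIC)
def line(P,col):
    pts=np.array([((np.array(proj(d,p))-[305,210])+.5)*k-.5 for p in P]);cv2.polylines(im,[pts.round().astype('int32')],True,col,1);return pts.round()
for t,col in((40,(0,0,255)),(45,(0,255,0))):
    c,s=np.cos(np.radians(t)),np.sin(np.radians(t))
    print(t,line([h+y*v+a*(c*u-s*z)+.002*(s*u+c*z) for a,y in((-.15,-.1),(-.15,.1),(0,.1),(0,-.1))],col).tolist())
print(line([b+x*u+y*v+.07*z for x,y in((-.075,-.1),(-.075,.1),(.075,.1),(.075,-.1))],(255,0,0)).tolist())
cv2.imwrite('pics/ov.png',im)
```

```text
40 [[92.0, 306.0], [377.0, 36.0], [576.0, 304.0], [317.0, 598.0]]
45 [[109.0, 301.0], [395.0, 29.0], [576.0, 304.0], [318.0, 599.0]]
[[28.0, 421.0], [298.0, 160.0], [573.0, 307.0], [314.0, 602.0]]
```

View pics/ov.png

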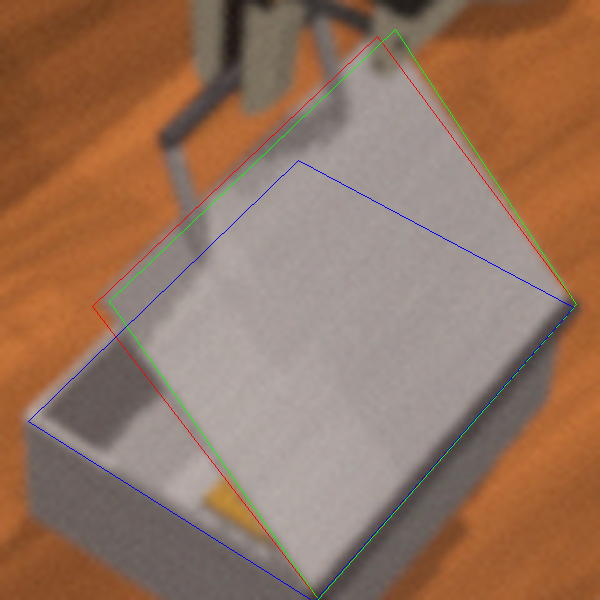

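The overlay's 45° outline (green) follows the lid's side edges, and the arm pose gives 45.0–45.4°. The hold is steady, so I'm handing it in.

```bash
python3 -c "
from rig import robot
s=robot.sense();print(s['clock'],s['eef_pos'],s['force'],s['grip_force'])
print(robot.job_done())"
```

```text
14.4833 [ 0.58782988 -0.02701868  0.22226696] [-16.77494997  -1.95309716  13.14344605] 29.999239146709442
the job is handed in; nothing more can be done
None
```

The padlock is lying in the white dish and the gripper is holding the lid at about 45° by its pull bar; I handed the job in at 14.5 s, and no verdict came back.

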